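# Fasten an antenna bracket with its wing nut and unload it from the vise

## Task

The wing nut is only standing on the end of the stud of the antenna foot in the vise. Push its wings round backward (counter-clockwise seen from above) until its thread drops in, never forward before that, then push it round forward until it sits down on the bracket. Then slide the vise jaw open, lift the finished foot out and set it down gently and upright in the tray, bracket and nut still in place, without disturbing the spool, the jar or the spanner.

Things in the scene. Friction and masses are not known exactly. Their poses are not given: they have to be found in the camera images.
- foot_mid (a point): Centre of the antenna foot, a grey plastic block 60 (x) x 70 (y) x 46 mm high between the vise jaws, underside 16 mm above the bench; on the stud's axis, 23 mm above the underside. z up; x points from the sliding jaw to the fixed jaw. A tongue of the jaw in a groove of its side keeps it down until the jaw opens. 0.4 to 0.7 kg with bracket and nut; the screwed-on nut can carry it.
- stud_end (a point): Tip of the foot's aluminium stud, 32 mm thick, on its axis, 77 mm above foot_mid. Right-hand two-start thread, 24 mm per turn. Turned backward, the nut drops about 10 mm into the thread within 115 degrees and then turns back no further; turned forward about 160 degrees it comes to sit on the bracket, nut_hub 47 mm above foot_mid, and within 40 more it is tight, wings roughly along the foot's y.
- bracket_hole (a point): Centre of the hole of the steel antenna bracket (plate 53 x 95 x 6 mm), lying loose on the block round the stud, 26 mm above foot_mid, kept from turning by two low ribs. The plate overhangs the block at +y, to 60 mm from the stud, and has a flange there hanging 23 mm below it.
- nut_hub (a point): Centre of the black wing nut, on its axis, half-way up the eight-sided hub (42 mm across flats, 36 mm high, with a 52 mm wide, 5 mm thick collar at its foot). Wings along its +x and -x; two flats of the hub face its +y and -y, free to be gripped. It stands on the thread's end, 69 mm above foot_mid.
- nut_wing (a point): Middle of the nut's +x wing near its end, 53 mm from the axis, level with nut_hub. The two wings are alike: 9 mm thick, reaching 65 mm from the axis and from 11 mm below to 11 mm above this point. A push of 1 to 3 N turns the nut.
- vise_jaw (a joint): Opening of the sliding vise jaw in m: 0 closed on the foot, clear of it from 0.006, up to 0.045. It slides towards the foot's -x, with about 12 N of friction, and stays where it is left. Jaws 124 mm wide, their tops 50 mm above the bench. The base plate, 16 mm thick and bolted down, reaches from 75 mm beyond the foot's centre (+x) to 190 mm before it (-x).
- jaw_handle (a point): Middle of the top bar of the bow handle on the sliding jaw: round bar 12 mm thick, 64 mm long, parallel to the jaw (foot's y), 80 mm above the bench; when closed 115 mm from the foot's centre towards its -x. Between bar and jaw is a gap of 59 mm; its floor, the jaw's carriage, is 34 mm above the bench.
- tray: Shallow blue plastic tray 180 (x) x 160 (y) x 22 mm high, walls and floor 4 mm thick, fixed to the bench; origin at the centre of its underside.
- spool: Bystander: grey plastic wire spool, 64 mm diameter, 52 mm high, standing; origin under its centre.
- jar: Bystander: amber jar with white cap, 56 mm diameter, 85 mm high; origin under its centre.
- spanner: Bystander: steel spanner 160 mm long lying along its x; origin under its middle.
- foot: The same foot as a whole (see foot_mid); origin at the centre of its underside.

How it is judged:
By the outcome, as a careful person would: the job done as asked, in the order asked, and still so for the second after the job is handed in, with the robot touching nothing.
It also fails if it takes over 72 s, if anything falls off the work surface, if the arm or the gripper's body presses on something with over 40 N, if the wrist force passes 120 N, or if a joint passes its speed limit or range.

## Robot

A 6-joint arm with a two-finger parallel gripper is mounted at the origin on the work surface. World frame = base frame: x ahead of the robot, y to its left, z up, the work surface at z = 0. Lengths are in m, angles in rad, forces in N, time in s.
With the tool pointing down it reaches from about 0.35 to 0.775 m from the base axis. Payload 7.3 kg.
Tool frame: the origin (TCP) lies midway between the tips of the shut fingers; the grasp point (between the pads) lies 19 mm behind it (robot.grip_depth is the z of the grasp point in the tool frame, in m); z points along the fingers, y is the line along which they close (so a half turn about z gives the same grasp; the last joint's range is limited). The gripper opens to 92 mm and grips with 3 to 60 N. Pads are 19 mm wide; open, the fingers measure 130 mm over their backs; the gripper's body (75 mm by 190 mm) begins 47 mm behind the grasp point.
Start: joints at [1.161, 0.342, 1.524, -0, 1.275, -0.146], TCP at [0.137, 0.507, 0.206] pointing down, gripper open.
Joint ranges: [-2.53, 2.53], [-0.77, 2.02], [0.04, 2.7], [-1, 4.14], [0.28, 2.66], [-3.11, 3.11]. Speed limits (rad/s): [2.57, 2.57, 3.14, 3.14, 3.14, 3.14].

## Interface

Orientations are given as [roll, pitch, yaw] about the fixed x, y, z axes, in that order (R = Rz(yaw) Ry(pitch) Rx(roll)).
In Python, from cell import robot, viewer gives the robot as it stands.
- The arm moves only by the tool step_arm, never from a script. Its argument "increments" is a list of rows, each an object with "delta_pos": the shift along the tool's x, y, z in cm, a list of three; "dr": the turn, a rotation vector about the tool's x, y, z in degrees, a list of three; "fingers": the closure, from -1 (fully open) to 1 (shut), so that 0 is half open. In form: [{"delta_pos": [tx, ty, tz], "dr": [wx, wy, wz], "fingers": fingers}, ...]. A call has exactly 5 rows; each row is the pose to reach, as a shift and turn from the pose commanded when the call began, along the tool's axes at that moment; what a row does not reach only later rows make up. A row lasts 1/8 s, in which the tool goes at most 62.5 mm and 10.7 degrees, less where a joint would pass 70% of its speed; a pose out of reach is approached as far as the arm can. A call with a gripper value outside its range is refused whole. The fingers move at their own pace and stop on an object; "newtons" is the grip in N (left out, the last holds). Time passes only in rows, so rows that repeat a pose let the fingers close, or fill a call up. It gives the time, the measured TCP pose, the force, the opening and the grip force at its end, in the units of the state.
- robot.observe(): the state, without advancing time (a new reading comes with each control period).
- viewer.read_camera(name): name is "side" or "top"; returns the picture (480x640x3 uint8, red, green, blue); there is no depth.
- viewer.camera_params(name): a dict with "K" (3x3 intrinsics, pixels), "T" (4x4, takes a point from camera to world coordinates). Camera axes: x right, y down, z forward; pixel columns grow to the right and rows downward; lengths in m; the calibration is good to about 2 mm. A picture is of the moment at which its call begins. camera_params takes no time and is no camera call.
- robot.hand_in(): hands the job in; it is judged then, once.
The state is a dict: "time": time; "qpos": joint angles; "qvel": joint speeds; "joint_efforts": joint torques, N m; "tool_pos": TCP position; "tool_rot": TCP orientation; "contact_force": force on the tool from outside, world axes, zero at the start; "torque": the same for the moment, N m; "opening": finger opening in m; "grip_force": force on a finger pad.
Only numpy, scipy, OpenCV 4.12 (cv2) and the standard library are available. Lean on these libraries where they do the work, as an engineer would, in place of code of your own. Each camera call takes 0.05 s, during which the arm holds its last target. There are 200 camera calls.

## Working session

There is one attempt and no reset: what is moved stays moved. The work goes in short steps, Python scripts to look and compute and a tool call to move; the robot and the scene stay as the last step left them, time stands still between calls to the robot, and variables do not carry over. Pictures are saved under pics/ and viewed, at most 10 in all, crops included, and the job is handed in when it is done.

Besides the shell and the picture viewer there is one more tool, called after "Call:" as name([rows], argument=value, ...), one row to a line, values as JSON. step_arm: Moves the arm, as the interface text tells. Its arguments: {"type":"object","properties":{"increments":{"type":"array"},"newtons":{"type":"number"}},"required":["increments"]}

```bash
ls; mkdir -p pics
python3 - <<'E'
from cell import robot, viewer
import cv2,numpy as np
for n in("side","top"):
    cv2.imwrite(f"pics/{n}0.png",viewer.read_camera(n)[:,:,::-1]); p=viewer.camera_params(n); print(n,np.round(p["K"],1).tolist(),np.round(p["T"],3).tolist())
s=robot.observe();print({k:np.round(v,3).tolist() for k,v in s.items()}, robot.grip_depth)
E
```

```text
pics
side [[460.4, 0.0, 312.2], [0.0, 460.4, 239.5], [0.0, 0.0, 1.0]] [[-0.949, -0.138, 0.282, 0.37], [-0.313, 0.485, -0.816, 0.762], [-0.024, -0.863, -0.504, 0.557], [0.0, 0.0, 0.0, 1.0]]
top [[515.1, 0.0, 310.4], [0.0, 515.1, 232.1], [0.0, 0.0, 1.0]] [[0.018, -0.985, 0.169, 0.474], [-1.0, -0.015, 0.024, -0.003], [-0.022, -0.17, -0.985, 0.967], [0.0, 0.0, 0.0, 1.0]]
{'time': 0.1, 'qpos': [1.161, 0.343, 1.525, -0.0, 1.275, -0.146], 'qvel': [-0.0, -0.001, -0.001, 0.0, 0.002, 0.001], 'joint_efforts': [0.002, -43.201, -24.47, 0.072, 0.053, -0.0], 'tool_pos': [0.137, 0.506, 0.206], 'tool_rot': [-3.14, -0.0, 2.878], 'contact_force': [0.458, -0.135, -0.063], 'torque': [0.042, 0.028, -0.051], 'grip_force': 0.0, 'opening': 0.092} -0.0188
```

View pics/top0.png

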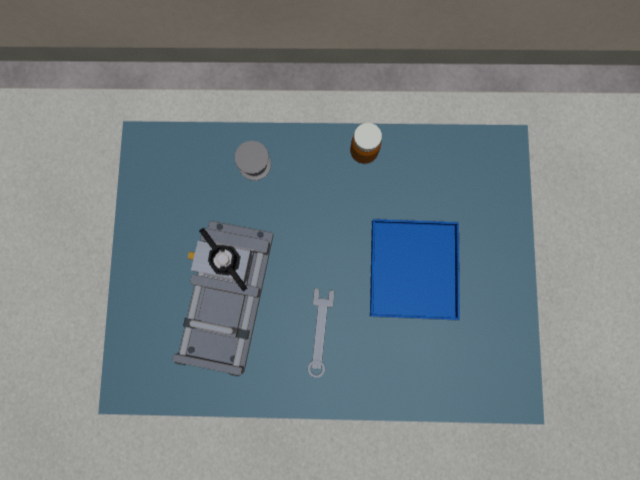

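View pics/side0.png

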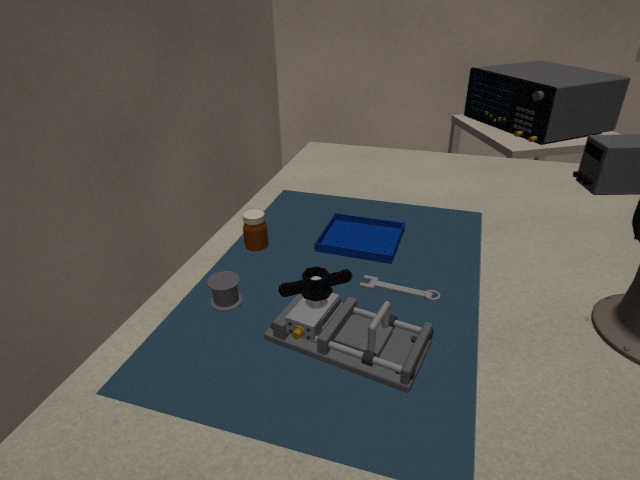

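The top view shows the vise around (225,300), nut near (224,260), wing ends near (203,233) and (244,288), the tray near (415,270), the spanner near (320,330). I'll enlarge for exact pixels.

```bash
cat > h.py <<'E'
from cell import robot, viewer
import cv2,numpy as np
def ray(n,u,v,z):
    p=viewer.camera_params(n);K,T=np.array(p["K"]),np.array(p["T"])
    d=T[:3,:3]@np.linalg.inv(K)@[u,v,1];o=T[:3,3];return o+d*(z-o[2])/d[2]
def px(n,P):
    p=viewer.camera_params(n);K,T=np.array(p["K"]),np.array(p["T"])
    c=np.linalg.inv(T)@[*P,1];q=K@c[:3];return q[:2]/q[2]
def crop(im,x,y,w,h,k,grid=20):
    c=cv2.resize(im[y:y+h,x:x+w],None,fx=k,fy=k,interpolation=cv2.INTER_CUBIC)
    for u in range(-(-x//grid)*grid,x+w,grid): cv2.putText(c,str(u),((u-x)*k,8),0,.32,(0,255,255),1);cv2.line(c,((u-x)*k,10),((u-x)*k,h*k),(0,255,255) ,1) if 0 else cv2.line(c,((u-x)*k,10),((u-x)*k,16),(0,255,255),1)
    for v in range(-(-y//grid)*grid,y+h,grid): cv2.putText(c,str(v),(8,(v-y)*k+4),0,.32,(0,255,255),1);cv2.line(c,(0,(v-y)*k),(6,(v-y)*k),(0,255,255),1)
    return c
E
python3 - <<'E'
from h import *
t=cv2.imread("pics/top0.png");s=cv2.imread("pics/side0.png")
a=crop(t,165,210,120,170,3); b=crop(s,255,255,190,130,2)
b=cv2.copyMakeBorder(b,0,510-260,0,0,cv2.BORDER_CONSTANT)
t2=crop(t,300,210,32,170,1)
b[260:260+250,0:380]=cv2.resize(t[205:330,280:470],None,fx=2,fy=2,interpolation=cv2.INTER_CUBIC)
cv2.imwrite("pics/c1.png",np.hstack([a,b]))
E
```

```text
(no output)
```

View pics/c1.png

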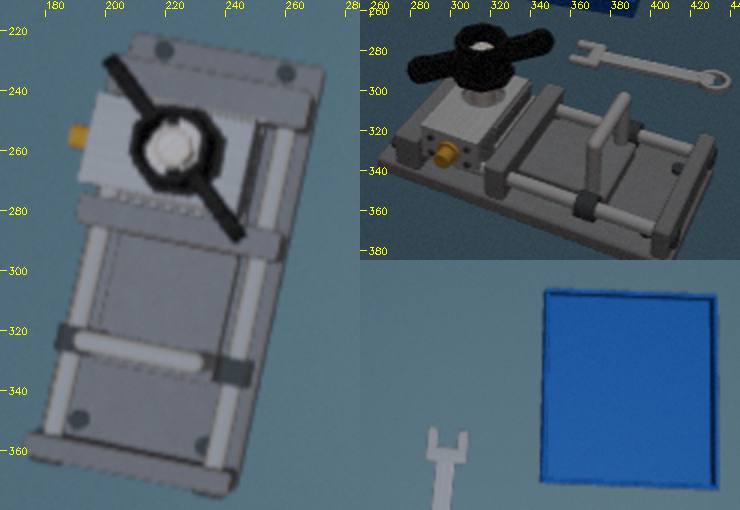

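Run:
```python
from h import *
w1=ray("top",202.7,230.7,.119);w2=ray("top",244.3,288.3,.119)
print("wings",w1,w2,"mid",(w1+w2)/2,np.linalg.norm(w1-w2),"dir",np.degrees(np.arctan2(*(w1-w2)[1::-1])))
h1=ray("top",190,324.3,.085);h2=ray("top",231,331.3,.085)
print("handle",h1,h2,(h1+h2)/2,np.linalg.norm(h1-h2))
d=h1-h2;print("y axis deg",np.degrees(np.arctan2(d[1],d[0])))
m=(w1+w2)/2;print("hub-handle",m-(h1+h2)/2,np.linalg.norm((m-(h1+h2)/2)[:2]),np.degrees(np.arctan2(*(m-(h1+h2)/2)[1::-1])))
# jaw/base edges direction: base right edge bottom/top
b=[ray("top",165+x/3,210+y/3,.016) for x,y in((324,66),(228,496),(135,33),(30,455))]
print("base",np.round(b,3).tolist(),[np.degrees(np.arctan2(*(b[i]-b[i+1])[1::-1])) for i in (0,2)])
t=[ray("top",*p,.022) for p in((373.5,220),(458,223),(459,319),(371,317))]
print("tray",np.round(t,3).tolist(),np.mean(t,0))
print("stud side-check",px("side",[*m[:2],.119]),px("side",[*w1[:2],.108]),px("side",[*w2[:2],.108]))
for n,u,v,z in(("spool",252,152,.052),("jar",368,135,.085),("sp1",323,295,.0),("sp2",317,370,.0)):print(n,ray("top",u,v,z))
```

```text
wings [0.61979713 0.19880085 0.119     ] [0.52468966 0.12483857 0.119     ] mid [0.57224339 0.16181971 0.119     ] 0.12048173489787893 dir 37.87115512517008
handle [0.46439016 0.21980446 0.085     ] [0.45406705 0.14956992 0.085     ] [0.4592286  0.18468719 0.085     ] 0.07098913453113917
y axis deg 81.63849942410526
hub-handle [ 0.11301479 -0.02286748  0.034     ] 0.1153050909325303 -11.438820535053969
base [[0.637, 0.091, 0.016], [0.375, 0.14, 0.016], [0.656, 0.21, 0.016], [0.397, 0.261, 0.016]] [np.float64(-10.702695835809045), np.float64(-10.930111159985136)]
tray [[0.661, -0.097, 0.022], [0.658, -0.253, 0.022], [0.482, -0.25, 0.022], [0.483, -0.092, 0.022]] [ 0.57104874 -0.17315683  0.022     ]
stud side-check [316.38775065 274.95311838] [282.10188544 288.18524101] [349.47203312 272.8497027 ]
spool [0.78093968 0.13078295 0.052     ]
jar [ 0.80397556 -0.08128798  0.085     ]
sp1 [ 0.5218279  -0.00492549  0.        ]
sp2 [0.38590573 0.0040481  0.        ]
```

```bash
cat >> h.py <<'E'
F=np.array([.572,.162]);fx=np.array([.982,-.189]);fy=np.array([.189,.982])
def go(p,th,c=None):
    s=robot.observe();q=np.array(s["tool_pos"]) if c is None else np.array(c[:3]);y=s["tool_rot"][2] if c is None else np.radians(c[3]+90)
    d=np.array(p)-q;dt=(th-(np.degrees(y)-90)+180)%360-180
    cx,sx=np.cos(y),np.sin(y)
    print("delta cm",np.round([100*(cx*d[0]+sx*d[1]),100*(sx*d[0]-cx*d[1]),-100*d[2]],2),"drz",round(-dt,1),
     "| th now",round(np.degrees(y)-90,1),"rot",np.round(np.degrees(s["tool_rot"]),1),"q6",round(np.degrees(s["qpos"][5])),"t",s["time"],"f",np.round(s["contact_force"],1),"Mz",np.round(s["torque"][2],2),"pos",np.round(q,4))
E
python3 -c "
from h import *
go([*F,.2],-10)"
```

```text
delta cm [-51.   -21.91   0.55] drz 84.9 | th now 74.9 rot [-179.9   -0.   164.9] q6 -8 t 0.1 f [ 0.5 -0.1 -0.1] Mz -0.05 pos [0.1367 0.5065 0.2055]
```

Call:
step_arm([
  {"delta_pos": [-5.7, -2.4, 0], "dr": [0, 0, 9], "fingers": -1},
  {"delta_pos": [-11.3, -4.9, 0], "dr": [0, 0, 18], "fingers": -1},
  {"delta_pos": [-17, -7.3, 0], "dr": [0, 0, 28], "fingers": -1},
  {"delta_pos": [-22.7, -9.7, 0], "dr": [0, 0, 38], "fingers": -1},
  {"delta_pos": [-28.3, -12.2, 0], "dr": [0, 0, 47], "fingers": -1},
])

```text
time: 0.72
tool_pos: [0.3795, 0.3138, 0.206]
tool_rot: [-3.141, -0.0, 2.052]
contact_force: [0.4, -0.1, 0.1]
opening: 0.0917
grip_force: 0.0
```

```bash
python3 -c "
from h import *
go([*F,.2],-10)"
```

```text
delta cm [-22.37  10.03   0.6 ] drz 37.6 | th now 27.6 rot [-180.    -0.   117.6] q6 3 t 0.725 f [ 0.4 -0.1  0.1] Mz 0.03 pos [0.3795 0.3138 0.206 ]
```

Call:
step_arm([
  {"delta_pos": [-4.8, 2.1, 0], "dr": [0, 0, 9], "fingers": -1},
  {"delta_pos": [-10, 4.5, 0], "dr": [0, 0, 18], "fingers": -1},
  {"delta_pos": [-15.5, 7, 0.5], "dr": [0, 0, 27], "fingers": -1},
  {"delta_pos": [-20, 9, 0.6], "dr": [0, 0, 37], "fingers": -1},
  {"delta_pos": [-22.4, 10, 0.6], "dr": [0, 0, 38], "fingers": -1},
])

```text
time: 1.35
tool_pos: [0.5729, 0.1619, 0.1991]
tool_rot: [-3.14, 0.001, 1.39]
contact_force: [0.0, 0.6, 0.8]
opening: 0.0921
grip_force: 0.0
```

Run:
```python
from h import *
go([*F,.085],-10)
im=viewer.read_camera("side")[:,:,::-1]
cv2.imwrite("pics/s2.png",crop(np.ascontiguousarray(im),240,180,200,150,4))
```

```text
delta cm [-1.000e-02 -9.000e-02  1.141e+01] drz -0.4 | th now -10.4 rot [-179.9    0.    79.6] q6 19 t 1.35 f [0.  0.6 0.8] Mz 0.01 pos [0.5729 0.1619 0.1991]
```

View pics/s2.png

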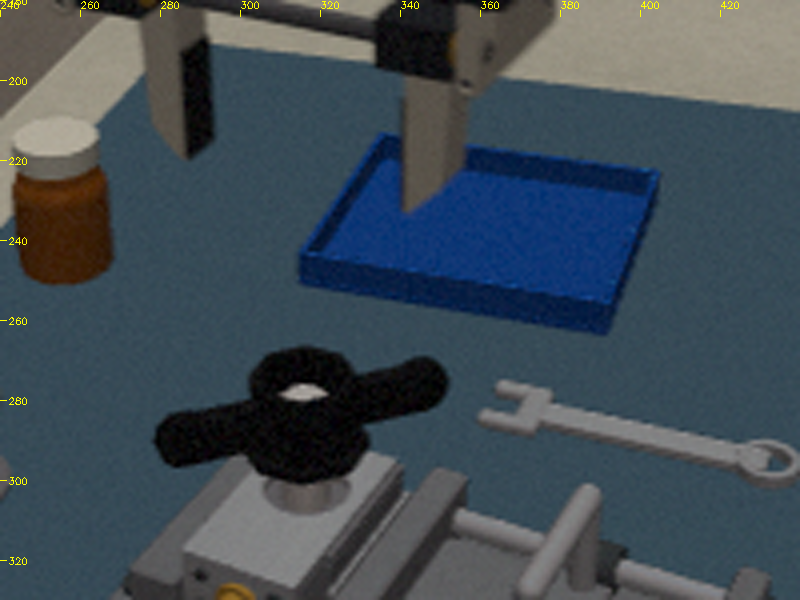

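The open fingers are above and astride the nut, whose hub top is at about (316,275) as predicted. I'll go down, then push round counter-clockwise.

Call:
step_arm([
  {"delta_pos": [0, -0.1, 5], "dr": [0, 0, 0], "fingers": -1},
  {"delta_pos": [0, -0.1, 9], "dr": [0, 0, 0], "fingers": -1},
  {"delta_pos": [0, -0.1, 11.8], "dr": [0, 0, 0], "fingers": -1},
  {"delta_pos": [0, -0.1, 11.8], "dr": [0, 0, -6], "fingers": -1},
  {"delta_pos": [0, -0.1, 11.8], "dr": [0, 0, -14], "fingers": -1},
])

```text
time: 2.02
tool_pos: [0.5695, 0.1646, 0.0812]
tool_rot: [-3.14, -0.0, 1.643]
contact_force: [-0.3, -0.3, -0.7]
opening: 0.0917
grip_force: 0.0
```

Call:
step_arm([
  {"delta_pos": [0, 0, 0], "dr": [0, 0, -6], "fingers": -1},
  {"delta_pos": [0, 0, 0], "dr": [0, 0, -12], "fingers": -1},
  {"delta_pos": [0, 0, 0], "dr": [0, 0, -18], "fingers": -1},
  {"delta_pos": [0, 0, 0], "dr": [0, 0, -24], "fingers": -1},
  {"delta_pos": [0, 0, 0], "dr": [0, 0, -30], "fingers": -1},
])

```text
time: 2.65
tool_pos: [0.5698, 0.1646, 0.0818]
tool_rot: [-3.141, -0.0, 2.166]
contact_force: [1.2, 0.2, 0.5]
opening: 0.0915
grip_force: 0.1
```

Run:
```python
from h import *
go([*F,.085],-10)
im=np.ascontiguousarray(viewer.read_camera("side")[:,:,::-1])
cv2.imwrite("pics/s3.png",crop(im,240,220,160,120,5))
```

```text
delta cm [-0.34  0.04 -0.32] drz 44.1 | th now 34.1 rot [-180.    -0.   124.1] q6 -25 t 2.65 f [1.2 0.2 0.5] Mz -0.03 pos [0.5698 0.1646 0.0818]
```

View pics/s3.png

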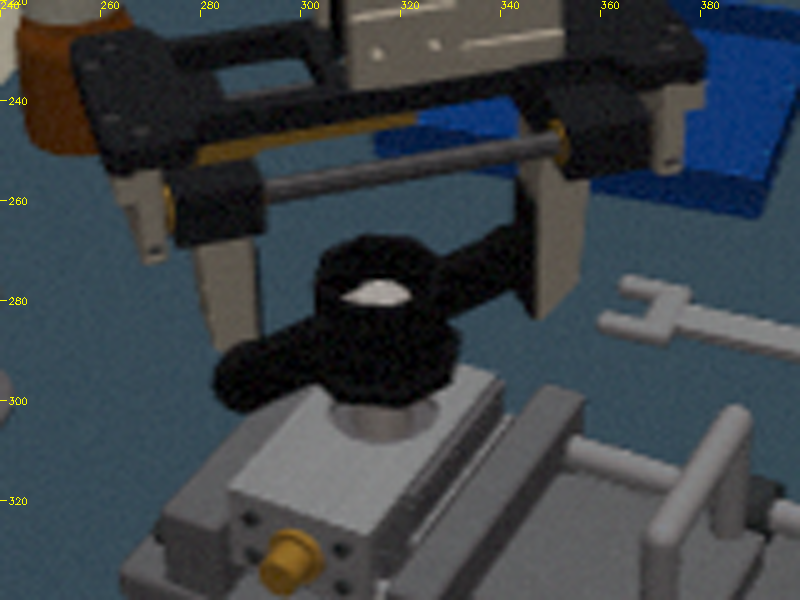

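Both fingers are behind the wings and pushing them CCW; the hub (318,285) is still high. I continue with a 3 mm centring correction.

Call:
step_arm([
  {"delta_pos": [-0.3, 0, 0], "dr": [0, 0, -5], "fingers": -1},
  {"delta_pos": [-0.3, 0, 0], "dr": [0, 0, -10], "fingers": -1},
  {"delta_pos": [-0.3, 0, 0], "dr": [0, 0, -15], "fingers": -1},
  {"delta_pos": [-0.3, 0, 0], "dr": [0, 0, -20], "fingers": -1},
  {"delta_pos": [-0.3, 0, 0], "dr": [0, 0, -25], "fingers": -1},
])

```text
time: 3.32
tool_pos: [0.5716, 0.162, 0.0819]
tool_rot: [-3.141, -0.001, 2.6]
contact_force: [0.1, -0.3, -0.5]
opening: 0.0916
grip_force: 0.1
```

```bash
cat > look.py <<'E'
from h import *
import sys
go([*F,.082],-10)
im=np.ascontiguousarray(viewer.read_camera("side")[:,:,::-1])
g=im[255:320,290:350]; cv2.imwrite(f"pics/{sys.argv[1]}.png",crop(im,240,220,160,120,5))
# bright bare stud between nut and bracket vs hub: lowest dark row near the hub axis
for u in (312,316,320):
    c=im[255:330,u].max(1); print(u,"dark rows",255+np.where(c<45)[0].min(),255+np.where(c<45)[0].max())
E
python3 look.py s4
```

```text
delta cm [-0.04  0.02 -0.01] drz 69.0 | th now 59.0 rot [-180.   -0.  149.] q6 -51 t 3.325 f [ 0.1 -0.3 -0.5] Mz 0.0 pos [0.5716 0.162  0.0819]
312 dark rows 258 301
316 dark rows 258 301
320 dark rows 256 300
```

Call:
step_arm([
  {"delta_pos": [0, 0, 0], "dr": [0, 0, -5], "fingers": -1},
  {"delta_pos": [0, 0, 0], "dr": [0, 0, -10], "fingers": -1},
  {"delta_pos": [0, 0, 0], "dr": [0, 0, -15], "fingers": -1},
  {"delta_pos": [0, 0, 0], "dr": [0, 0, -18], "fingers": -1},
  {"delta_pos": [0, 0, 0], "dr": [0, 0, -18], "fingers": -1},
])

```text
time: 4.0
tool_pos: [0.5719, 0.162, 0.0821]
tool_rot: [3.141, -0.0, 2.911]
contact_force: [1.6, -0.5, 0.1]
opening: 0.0918
grip_force: 0.1
```

```bash
python3 look.py s5
```

```text
delta cm [-0.01  0.    0.01] drz 86.8 | th now 76.8 rot [180.   -0.  166.8] q6 -68 t 4.0 f [ 1.6 -0.5  0.1] Mz -0.03 pos [0.5719 0.162  0.0821]
312 dark rows 256 310
316 dark rows 258 305
320 dark rows 259 305
```

View pics/s5.png

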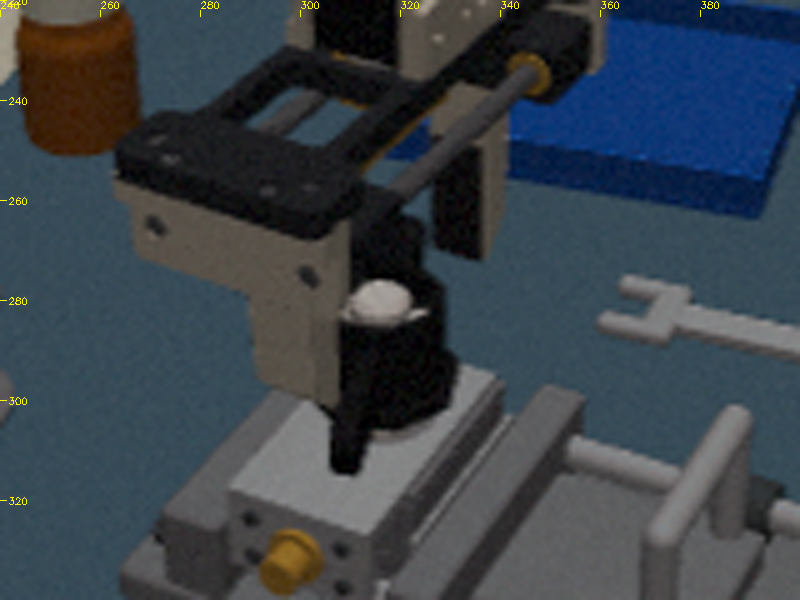

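The nut has dropped: the collar is at row ~306, down from ~300, and the stud tip is level with the hub top. Now lift, go past the wing, come down on its other side.

Call:
step_arm([
  {"delta_pos": [0, 0, 0], "dr": [0, 0, 4], "fingers": -1},
  {"delta_pos": [0, 0, -4.5], "dr": [0, 0, 4], "fingers": -1},
  {"delta_pos": [0, 0, -5], "dr": [0, 0, 0], "fingers": -1},
  {"delta_pos": [0, 0, -5], "dr": [0, 0, -10], "fingers": -1},
  {"delta_pos": [0, 0, -5], "dr": [0, 0, -20], "fingers": -1},
])

```text
time: 4.68
tool_pos: [0.5719, 0.1619, 0.1322]
tool_rot: [3.141, -0.0, -3.018]
contact_force: [-0.1, -0.6, -0.2]
opening: 0.0919
grip_force: 0.0
```

Call:
step_arm([
  {"delta_pos": [0, 0, 0], "dr": [0, 0, -10], "fingers": -1},
  {"delta_pos": [0, 0, 0], "dr": [0, 0, -20], "fingers": -1},
  {"delta_pos": [0, 0, 0], "dr": [0, 0, -28], "fingers": -1},
  {"delta_pos": [0, 0, 0], "dr": [0, 0, -28], "fingers": -1},
  {"delta_pos": [0, 0, 0], "dr": [0, 0, -28], "fingers": -1},
])

```text
time: 5.3
tool_pos: [0.572, 0.1618, 0.1321]
tool_rot: [3.141, -0.0, -2.536]
contact_force: [0.1, -0.2, 0.0]
opening: 0.0918
grip_force: 0.0
```

```bash
python3 -c "
from h import *
go([*F,.078],-10)
im=np.ascontiguousarray(viewer.read_camera('side')[:,:,::-1]);cv2.imwrite('pics/s6.png',crop(im,240,200,160,120,4))"
```

```text
delta cm [-0.01  0.01  5.41] drz 134.7 | th now -235.3 rot [ 180.    -0.  -145.3] q6 -116 t 5.3 f [ 0.1 -0.2  0. ] Mz -0.0 pos [0.572  0.1618 0.1321]
```

View pics/s6.png

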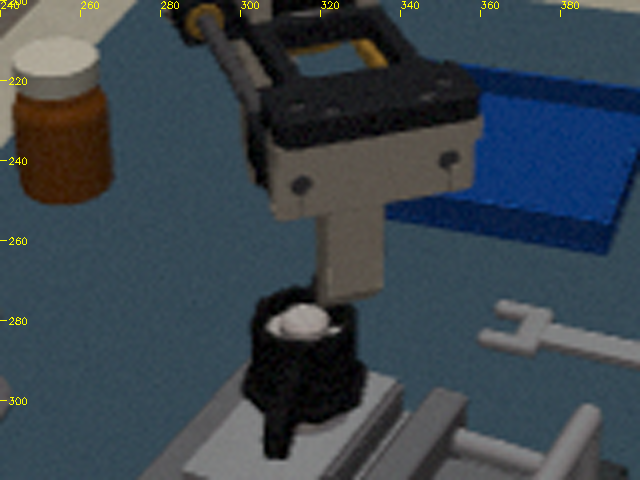

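Nut visible with its near wing at (309,311), lowered; fingers are about 30° past it on the CCW side. Descend and push forward.

Call:
step_arm([
  {"delta_pos": [0, 0, 4], "dr": [0, 0, 0], "fingers": -1},
  {"delta_pos": [0, 0, 5.4], "dr": [0, 0, 0], "fingers": -1},
  {"delta_pos": [0, 0, 5.4], "dr": [0, 0, 5], "fingers": -1},
  {"delta_pos": [0, 0, 5.4], "dr": [0, 0, 11], "fingers": -1},
  {"delta_pos": [0, 0, 5.4], "dr": [0, 0, 17], "fingers": -1},
])

```text
time: 5.98
tool_pos: [0.5724, 0.1618, 0.0785]
tool_rot: [-3.142, 0.0, -2.834]
contact_force: [-0.0, 0.0, 0.6]
opening: 0.0918
grip_force: 0.0
```

Call:
step_arm([
  {"delta_pos": [0, 0, 0], "dr": [0, 0, 7], "fingers": -1},
  {"delta_pos": [0, 0, 0], "dr": [0, 0, 14], "fingers": -1},
  {"delta_pos": [0, 0, 0], "dr": [0, 0, 21], "fingers": -1},
  {"delta_pos": [0, 0, 0], "dr": [0, 0, 28], "fingers": -1},
  {"delta_pos": [0, 0, 0], "dr": [0, 0, 35], "fingers": -1},
])

```text
time: 6.6
tool_pos: [0.5724, 0.1618, 0.0786]
tool_rot: [3.141, 0.0, 2.838]
contact_force: [-0.5, -0.1, 0.1]
opening: 0.0918
grip_force: 0.1
```

Call:
step_arm([
  {"delta_pos": [0, 0, 0], "dr": [0, 0, 7], "fingers": -1},
  {"delta_pos": [0, 0, 0], "dr": [0, 0, 14], "fingers": -1},
  {"delta_pos": [0, 0, 0], "dr": [0, 0, 21], "fingers": -1},
  {"delta_pos": [0, 0, 0], "dr": [0, 0, 28], "fingers": -1},
  {"delta_pos": [0, 0, 0], "dr": [0, 0, 35], "fingers": -1},
])

```text
time: 7.22
tool_pos: [0.5723, 0.1618, 0.0786]
tool_rot: [3.141, 0.0, 2.227]
contact_force: [-0.1, -0.8, -0.1]
opening: 0.0921
grip_force: 0.1
```

```bash
python3 look.py s7
```

```text
delta cm [ 0.03 -0.02 -0.34] drz 47.6 | th now 37.6 rot [180.    0.  127.6] q6 -29 t 7.225 f [-0.1 -0.8 -0.1] Mz 0.02 pos [0.5723 0.1618 0.0786]
312 dark rows 257 307
316 dark rows 256 307
320 dark rows 256 322
```

View pics/s7.png

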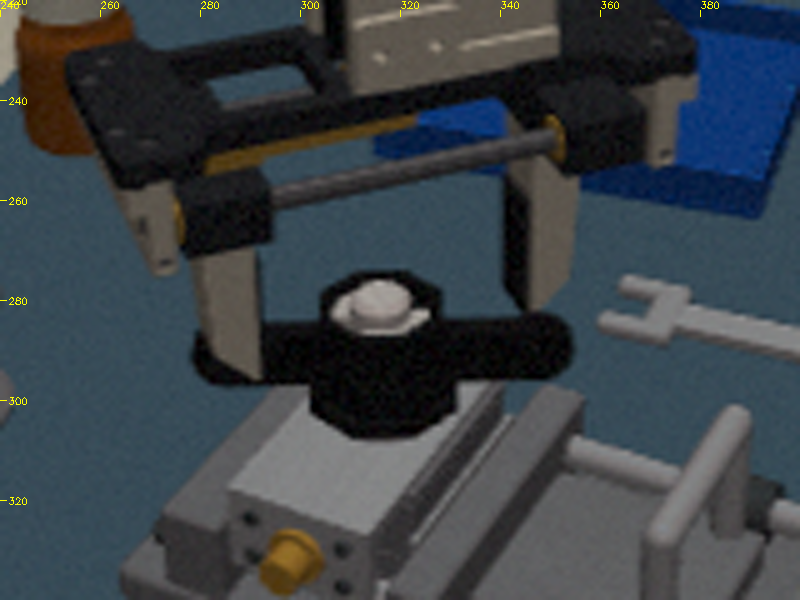

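The fingers are now behind the wings on the other side, and the nut is lower (hub bottom at row ~307), turning forward. Continue.

Call:
step_arm([
  {"delta_pos": [0, 0, 0], "dr": [0, 0, 7], "fingers": -1},
  {"delta_pos": [0, 0, 0], "dr": [0, 0, 14], "fingers": -1},
  {"delta_pos": [0, 0, 0], "dr": [0, 0, 21], "fingers": -1},
  {"delta_pos": [0, 0, 0], "dr": [0, 0, 28], "fingers": -1},
  {"delta_pos": [0, 0, 0], "dr": [0, 0, 35], "fingers": -1},
])

```text
time: 7.9
tool_pos: [0.5723, 0.1618, 0.0785]
tool_rot: [3.141, -0.0, 1.618]
contact_force: [-0.9, -0.3, -0.6]
opening: 0.0917
grip_force: 0.0
```

Call:
step_arm([
  {"delta_pos": [0, 0, 0], "dr": [0, 0, 7], "fingers": -1},
  {"delta_pos": [0, 0, 0], "dr": [0, 0, 14], "fingers": -1},
  {"delta_pos": [0, 0, 0], "dr": [0, 0, 21], "fingers": -1},
  {"delta_pos": [0, 0, 0], "dr": [0, 0, 28], "fingers": -1},
  {"delta_pos": [0, 0, 0], "dr": [0, 0, 35], "fingers": -1},
])

```text
time: 8.52
tool_pos: [0.5724, 0.1618, 0.0785]
tool_rot: [3.141, -0.0, 1.007]
contact_force: [0.2, -1.5, -0.2]
opening: 0.0918
grip_force: 0.0
```

```bash
python3 look.py s8
```

```text
delta cm [-0.01 -0.04 -0.35] drz -22.3 | th now -32.3 rot [180.   -0.   57.7] q6 41 t 8.525 f [ 0.2 -1.5 -0.2] Mz -0.03 pos [0.5724 0.1618 0.0785]
312 dark rows 259 309
316 dark rows 260 310
320 dark rows 260 309
```

Call:
step_arm([
  {"delta_pos": [0, 0, 0], "dr": [0, 0, 5], "fingers": -1},
  {"delta_pos": [0, 0, 0], "dr": [0, 0, 10], "fingers": -1},
  {"delta_pos": [0, 0, 0], "dr": [0, 0, 15], "fingers": -1},
  {"delta_pos": [0, 0, 0], "dr": [0, 0, 18], "fingers": -1},
  {"delta_pos": [0, 0, 0], "dr": [0, 0, 20], "fingers": -1},
])

```text
time: 9.2
tool_pos: [0.5723, 0.1618, 0.0784]
tool_rot: [3.141, -0.0, 0.662]
contact_force: [0.2, -0.4, 0.2]
opening: 0.0916
grip_force: 0.1
```

```bash
python3 look.py s9
```

```text
delta cm [-0.01 -0.03 -0.36] drz -42.1 | th now -52.1 rot [180.   -0.   37.9] q6 60 t 9.2 f [ 0.2 -0.4  0.2] Mz -0.04 pos [0.5723 0.1618 0.0784]
312 dark rows 255 310
316 dark rows 255 313
320 dark rows 255 319
```

Call:
step_arm([
  {"delta_pos": [0, 0, 0], "dr": [0, 0, 4], "fingers": -1},
  {"delta_pos": [0, 0, 0], "dr": [0, 0, 8], "fingers": -1},
  {"delta_pos": [0, 0, 0], "dr": [0, 0, 12], "fingers": -1},
  {"delta_pos": [0, 0, 0], "dr": [0, 0, 15], "fingers": -1},
  {"delta_pos": [0, 0, 0], "dr": [0, 0, 15], "fingers": -1},
])

```text
time: 9.88
tool_pos: [0.5722, 0.1618, 0.0782]
tool_rot: [-3.142, -0.0, 0.401]
contact_force: [-0.3, -0.3, 0.7]
opening: 0.0921
grip_force: 0.1
```

```bash
python3 look.py s10
```

```text
delta cm [-0.01 -0.03 -0.38] drz -57.0 | th now -67.0 rot [-180.   -0.   23.] q6 75 t 9.875 f [-0.3 -0.3  0.7] Mz -0.03 pos [0.5722 0.1618 0.0782]
312 dark rows 255 310
316 dark rows 255 319
320 dark rows 255 309
```

Call:
step_arm([
  {"delta_pos": [0, 0, 0], "dr": [0, 0, 3], "fingers": -1},
  {"delta_pos": [0, 0, 0], "dr": [0, 0, 6], "fingers": -1},
  {"delta_pos": [0, 0, 0], "dr": [0, 0, 9], "fingers": -1},
  {"delta_pos": [0, 0, 0], "dr": [0, 0, 9], "fingers": -1},
  {"delta_pos": [0, 0, 0], "dr": [0, 0, 9], "fingers": -1},
])

```text
time: 10.55
tool_pos: [0.5721, 0.1618, 0.0782]
tool_rot: [-3.142, 0.0, 0.244]
contact_force: [0.4, 0.4, 0.1]
opening: 0.0921
grip_force: 0.1
```

```bash
python3 look.py s11
```

```text
delta cm [-0.   -0.03 -0.38] drz -66.0 | th now -76.0 rot [-180.    0.   14.] q6 84 t 10.55 f [0.4 0.4 0.1] Mz -0.05 pos [0.5721 0.1618 0.0782]
312 dark rows 255 310
316 dark rows 255 319
320 dark rows 255 309
```

Call:
step_arm([
  {"delta_pos": [0, 0, 0], "dr": [0, 0, 2], "fingers": -1},
  {"delta_pos": [0, 0, 0], "dr": [0, 0, 4], "fingers": -1},
  {"delta_pos": [0, 0, 0], "dr": [0, 0, 6], "fingers": -1},
  {"delta_pos": [0, 0, 0], "dr": [0, 0, 8], "fingers": -1},
  {"delta_pos": [0, 0, 0], "dr": [0, 0, 8], "fingers": -1},
])

```text
time: 11.22
tool_pos: [0.5721, 0.1617, 0.0781]
tool_rot: [-3.142, 0.0, 0.102]
contact_force: [0.3, -0.5, 0.2]
opening: 0.092
grip_force: 0.1
```

```bash
python3 look.py s12
```

```text
delta cm [-0.01 -0.03 -0.39] drz -74.1 | th now -84.1 rot [-180.     0.     5.9] q6 93 t 11.225 f [ 0.3 -0.5  0.2] Mz -0.03 pos [0.5721 0.1617 0.0781]
312 dark rows 255 319
316 dark rows 255 319
320 dark rows 255 310
```

View pics/s12.png

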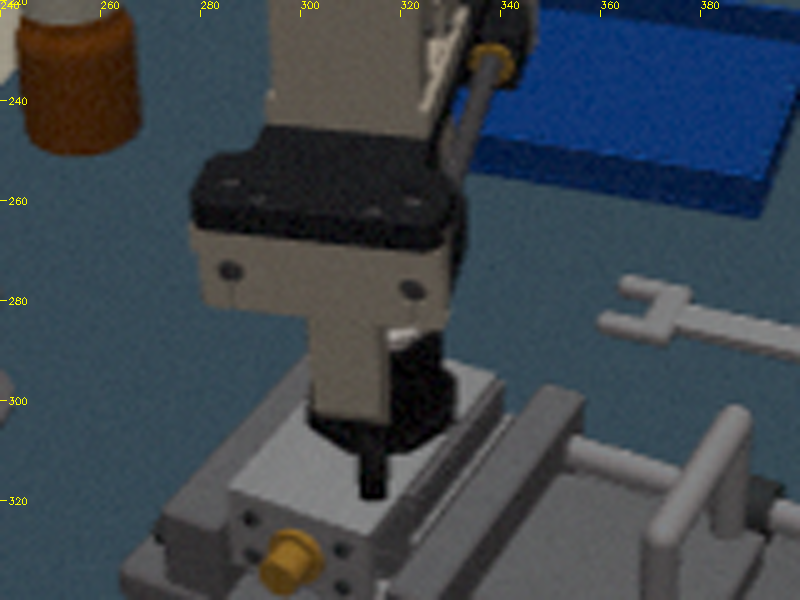

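Hub bottom is at row 310 (seated level) and the near wing end at (314,318), close to the foot's y. I press on gently until resistance shows.

Call:
step_arm([
  {"delta_pos": [0, 0, 0], "dr": [0, 0, 2], "fingers": -1},
  {"delta_pos": [0, 0, 0], "dr": [0, 0, 4], "fingers": -1},
  {"delta_pos": [0, 0, 0], "dr": [0, 0, 6], "fingers": -1},
  {"delta_pos": [0, 0, 0], "dr": [0, 0, 8], "fingers": -1},
  {"delta_pos": [0, 0, 0], "dr": [0, 0, 8], "fingers": -1},
])

```text
time: 11.9
tool_pos: [0.5721, 0.1618, 0.0781]
tool_rot: [-3.142, 0.0, -0.037]
contact_force: [0.7, -0.4, 0.6]
opening: 0.0917
grip_force: 0.0
```

Run:
```python
from h import *
go([*F,.082],-10); print(ray("side",314.5,319.5,.075), "wing ang", np.degrees(np.arctan2(*(ray("side",314.5,319.5,.075)[:2]-F)[::-1])))
print(np.round(robot.observe()["joint_efforts"],2))
```

```text
delta cm [-0.01 -0.02 -0.39] drz -82.1 | th now -92.1 rot [-180.     0.    -2.1] q6 101 t 11.9 f [ 0.7 -0.4  0.6] Mz -0.02 pos [0.5721 0.1618 0.0781]
[0.55720043 0.22139138 0.075     ] wing ang 103.9924003250361
[-1.000e-02 -5.262e+01 -2.166e+01  2.000e-02 -9.000e-02  2.100e-01]
```

Run:
```python
from h import *
for a in (70,79,90,104):
  d=np.array([np.cos(np.radians(a)),np.sin(np.radians(a))])
  print(a,[np.round(px("side",[*(F+r*d),z]),0).tolist() for r,z in((.065,.075),(.065,.097),(.055,.079),(.026,.068))])
im=viewer.read_camera("side");cv2.imwrite("pics/s13.png",crop(np.ascontiguousarray(im[:,:,::-1]),270,240,80,90,8))
old=cv2.imread("pics/s12.png")
for v in (306,311,314,317,319,321):
    print(v,"".join('#' if m<45 else ('.' if m<110 else 'o') for m in im[v,290:345].max(1)), "old","".join('#' if old[(v-220)*5+2,(u-240)*5+2].max()<45 else '.' for u in range(290,345)))
```

```text
70 [[292.0, 316.0], [292.0, 305.0], [296.0, 311.0], [308.0, 307.0]]
79 [[298.0, 318.0], [297.0, 307.0], [301.0, 313.0], [310.0, 308.0]]
90 [[305.0, 320.0], [304.0, 309.0], [307.0, 314.0], [312.0, 309.0]]
104 [[314.0, 321.0], [314.0, 310.0], [315.0, 315.0], [316.0, 309.0]]
306 .....oooooooo.#########################......###.o..... old ..............#########################......###.......
311 ooooooooooooooooooooo.#####.oooooooo.....###........... old ......................#####..............##............
314 ooooooooooooooooooooo.#####.ooooo......##..o........... old ......................#####............#...............
317 ooooooooooooooooooooo.#####.ooo........................ old ......................#####........#.##................
319 ..oooooooooooooooooooo#####.o......###.o..............# old ......................#####........###...............##
321 ........oooooooooooooooooooo.....#.#................#.# old ...................................#..................#
```

Run:
```python
from h import *
for a in (96,113,88):
  d=np.array([np.cos(np.radians(a)),np.sin(np.radians(a))])
  print("finger",a,[np.round(px("side",[*(F+r*d),z]),0).tolist() for r,z in((.046,.078),(.056,.09),(.065,.1))])
for n in ("s8","s9","s10","s11","s12"):
    o=cv2.imread(f"pics/{n}.png")
    for v in (311,316,318):
        print(n,v,"".join('#' if o[(v-220)*5+2,(u-240)*5+2].max()<45 else '.' for u in range(280,350)))
```

```text
finger 96 [[311.0, 312.0], [310.0, 310.0], [308.0, 308.0]]
finger 113 [[320.0, 312.0], [320.0, 310.0], [320.0, 309.0]]
finger 88 [[307.0, 311.0], [305.0, 309.0], [303.0, 307.0]]
s8 311 ...........................................###########................
s8 316 ..............................................#######.................
s8 318 ..............................................###................##...
s9 311 ....................................######.........###...............#
s9 316 .....................................######....###...............#.##.
s9 318 .....................................#####.....#.................##...
s10 311 .................................#####.............###...............#
s10 316 .................................#####.........###...............#.#..
s10 318 .................................#####........##..................#...
s11 311 .................................#####.............###...............#
s11 316 .................................#####..........##...............#.#..
s11 318 .................................#####........##.................#....
s12 311 ................................#####..............##................#
s12 316 ................................#####..........#.#...............#.##.
s12 318 ................................#####..........#.................###..
```

View pics/s13.png

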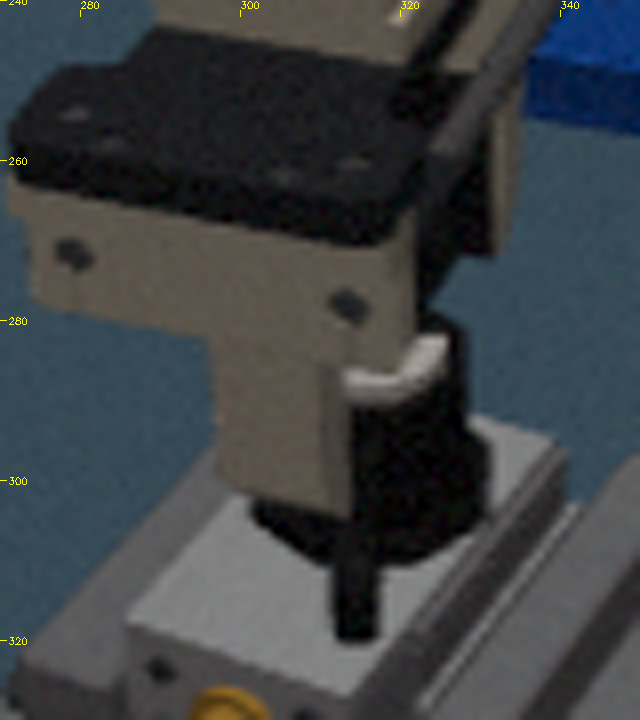

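The last picture shows the finger tips (row ~304) have slid over the wing tops: the wing stayed at (314,319), ~104° world, seated but not tight. I lift, go back CCW, lower further and push on.

Call:
step_arm([
  {"delta_pos": [0, 0, -3], "dr": [0, 0, 0], "fingers": -1},
  {"delta_pos": [0, 0, -4.5], "dr": [0, 0, 0], "fingers": -1},
  {"delta_pos": [0, 0, -4.5], "dr": [0, 0, -10], "fingers": -1},
  {"delta_pos": [0, 0, -4.5], "dr": [0, 0, -20], "fingers": -1},
  {"delta_pos": [0, 0, -4.5], "dr": [0, 0, -30], "fingers": -1},
])

```text
time: 12.58
tool_pos: [0.5721, 0.1618, 0.1231]
tool_rot: [-3.142, -0.0, 0.493]
contact_force: [0.4, -1.5, 1.0]
opening: 0.0918
grip_force: 0.0
```

Call:
step_arm([
  {"delta_pos": [0, 0, 0], "dr": [0, 0, -10], "fingers": -1},
  {"delta_pos": [0, 0, 0], "dr": [0, 0, -16], "fingers": -1},
  {"delta_pos": [0, 0, 2], "dr": [0, 0, -16], "fingers": -1},
  {"delta_pos": [0, 0, 4], "dr": [0, 0, -16], "fingers": -1},
  {"delta_pos": [0, 0, 5.2], "dr": [0, 0, -16], "fingers": -1},
])

```text
time: 13.2
tool_pos: [0.5717, 0.1617, 0.0701]
tool_rot: [-3.141, 0.001, 0.766]
contact_force: [0.0, 0.1, 0.1]
opening: 0.0918
grip_force: 0.0
```

```bash
cat > look2.py <<'E'
from h import *
go([*F,.071],-10)
im=viewer.read_camera("side")
for v in (302,306,311,314,316,318):
    print(v,"".join('#' if m<45 else '.' for m in im[v,280:350].max(1)))
cv2.imwrite(f"pics/z{int(robot.observe()['time']*100)}.png",im[:,:,::-1])
E
python3 look2.py
```

```text
delta cm [ 0.05  0.   -0.09] drz -36.1 | th now -46.1 rot [-1.80e+02  1.00e-01  4.39e+01] q6 55 t 13.2 f [0.  0.1 0.1] Mz 0.03 pos [0.5717 0.1617 0.0701]
302 ......................#######################.........................
306 ........................#####################..........##.............
311 ................................#####..............###................
314 ................................#####............##...................
316 ................................#####...........#...................#.
318 ................................#####.......#.##..................##..
```

Call:
step_arm([
  {"delta_pos": [0, 0, 0], "dr": [0, 0, 5], "fingers": -1},
  {"delta_pos": [0, 0, 0], "dr": [0, 0, 10], "fingers": -1},
  {"delta_pos": [0, 0, 0], "dr": [0, 0, 14], "fingers": -1},
  {"delta_pos": [0, 0, 0], "dr": [0, 0, 18], "fingers": -1},
  {"delta_pos": [0, 0, 0], "dr": [0, 0, 22], "fingers": -1},
])

```text
time: 13.88
tool_pos: [0.5726, 0.1619, 0.0717]
tool_rot: [3.141, -0.001, 0.38]
contact_force: [-0.0, 0.4, 0.7]
opening: 0.0917
grip_force: 0.1
```

```bash
python3 look2.py
```

```text
delta cm [-0.05 -0.03  0.07] drz -58.2 | th now -68.2 rot [ 1.80e+02 -1.00e-01  2.18e+01] q6 77 t 13.875 f [-0.   0.4  0.7] Mz -0.0 pos [0.5726 0.1619 0.0717]
302 ......................###########..............####.......##..........
306 .........................########..............###.....##.............
311 ..........................########.................###...............#
314 .........................########................##................#.#
316 .........................#######...............###................###.
318 .........................######.............#.##.................##...
```

Call:
step_arm([
  {"delta_pos": [0, 0, 0], "dr": [0, 0, 2], "fingers": -1},
  {"delta_pos": [0, 0, 0], "dr": [0, 0, 4], "fingers": -1},
  {"delta_pos": [0, 0, 0], "dr": [0, 0, 6], "fingers": -1},
  {"delta_pos": [0, 0, 0], "dr": [0, 0, 8], "fingers": -1},
  {"delta_pos": [0, 0, 0], "dr": [0, 0, 8], "fingers": -1},
])

```text
time: 14.55
tool_pos: [0.572, 0.1618, 0.0711]
tool_rot: [-3.141, 0.0, 0.242]
contact_force: [0.2, 0.4, 0.3]
opening: 0.0919
grip_force: 0.0
```

```bash
python3 look2.py
```

```text
delta cm [ 0.   -0.02  0.01] drz -66.1 | th now -76.1 rot [-180.     0.    13.9] q6 85 t 14.55 f [0.2 0.4 0.3] Mz 0.04 pos [0.572  0.1618 0.0711]
302 ......................#####...............##########......##..........
306 ......................######...............#######.....###............
311 ....................##########......##.............##.................
314 ....................#########....................##.................#.
316 ....................#######.....................#................####.
318 .....................#####..................#..#.................###..
```

Call:
step_arm([
  {"delta_pos": [0, 0, 0], "dr": [0, 0, 2], "fingers": -1},
  {"delta_pos": [0, 0, 0], "dr": [0, 0, 4], "fingers": -1},
  {"delta_pos": [0, 0, 0], "dr": [0, 0, 6], "fingers": -1},
  {"delta_pos": [0, 0, 0], "dr": [0, 0, 8], "fingers": -1},
  {"delta_pos": [0, 0, 0], "dr": [0, 0, 8], "fingers": -1},
])

```text
time: 15.22
tool_pos: [0.5721, 0.1617, 0.0711]
tool_rot: [3.142, 0.0, 0.102]
contact_force: [0.0, -0.8, 0.0]
opening: 0.0918
grip_force: 0.1
```

```bash
python3 look2.py; python3 -c "
from h import *
print(robot.observe()['joint_efforts'])"
```

```text
delta cm [-0.01 -0.03  0.01] drz -74.1 | th now -84.1 rot [180.    0.    5.9] q6 93 t 15.225 f [ 0.  -0.8  0. ] Mz 0.02 pos [0.5721 0.1617 0.0711]
302 .....................#................###############.....#...........
306 .................########.............###########......#..............
311 ...............############.......#................###................
314 ...............#########.........................##..................#
316 ................#######........................###................###.
318 ............................................##.#................#.....
[ 1.63684529e-02 -5.27503645e+01 -2.13928807e+01  3.40569403e-02
 -7.01829325e-02  7.63673102e-02]
```

Call:
step_arm([
  {"delta_pos": [0, 0, 0], "dr": [0, 0, 1], "fingers": -1},
  {"delta_pos": [0, 0, 0], "dr": [0, 0, 2], "fingers": -1},
  {"delta_pos": [0, 0, 0], "dr": [0, 0, 3], "fingers": -1},
  {"delta_pos": [0, 0, 0], "dr": [0, 0, 4], "fingers": -1},
  {"delta_pos": [0, 0, 0], "dr": [0, 0, 5], "fingers": -1},
])

```text
time: 15.9
tool_pos: [0.572, 0.1618, 0.0711]
tool_rot: [-3.142, 0.0, 0.015]
contact_force: [-0.6, -0.1, 0.2]
opening: 0.0917
grip_force: 5.4
```

```bash
python3 look2.py; python3 -c "
from h import *
print(robot.observe()['joint_efforts'])"
```

```text
delta cm [ 0.   -0.02  0.01] drz -79.2 | th now -89.2 rot [-180.     0.     0.8] q6 98 t 15.9 f [-0.6 -0.1  0.2] Mz 0.57 pos [0.572  0.1618 0.0711]
302 ....................................################......#...........
306 ..............###########...........#############......#.#............
311 .............############..........................###...............#
314 .............#########...........................##................#.#
316 ................####...........................##..................##.
318 ...............................................#................##....
[ -0.71019793 -52.73080945 -21.78452611   0.21098902  -0.3331132
   0.43898541]
```

Call:
step_arm([
  {"delta_pos": [0, 0, 0], "dr": [0, 0, 1], "fingers": -1},
  {"delta_pos": [0, 0, 0], "dr": [0, 0, 1.5], "fingers": -1},
  {"delta_pos": [0, 0, 0], "dr": [0, 0, 2], "fingers": -1},
  {"delta_pos": [0, 0, 0], "dr": [0, 0, 2], "fingers": -1},
  {"delta_pos": [0, 0, 0], "dr": [0, 0, 2], "fingers": -1},
])

```text
time: 16.58
tool_pos: [0.5718, 0.1619, 0.0711]
tool_rot: [-3.141, 0.001, -0.019]
contact_force: [-2.0, 1.1, -0.1]
opening: 0.0918
grip_force: 6.7
```

```bash
python3 look2.py; python3 -c "
from h import *
H=F-fx*.079
go([*F,.14],-101+0); go([*H,.14],-101,[.572,.162,.14,-101]); print(H)"
```

```text
delta cm [ 0.02 -0.01  0.01] drz -81.1 | th now -91.1 rot [-180.     0.    -1.1] q6 100 t 16.575 f [-2.   1.1 -0.1] Mz 0.67 pos [0.5718 0.1619 0.0711]
302 .................#.................#################.......#..........
306 .............############..........###############.....#..............
311 ............############...........................#.#................
314 ............#########............................##................##.
316 ................###............................#....................#.
318 ..............................................#....................#..
delta cm [ 0.01 -0.01 -6.89] drz 9.9 | th now -91.1 rot [-180.     0.    -1.1] q6 100 t 16.625 f [-1.6  1.3  0.5] Mz 0.69 pos [0.5719 0.1619 0.0711]
delta cm [-7.9   0.01 -0.  ] drz -0.0 | th now -101.0 rot [-180.     0.    -1.1] q6 100 t 16.625 f [-1.6  1.3  0.5] Mz 0.69 pos [0.572 0.162 0.14 ]
[0.494422 0.176931]
```

Tight now (moment 0.7 N m, wings at about 75° world, along the foot's y). Back off, lift, and go to the handle gap with shut fingers.

Call:
step_arm([
  {"delta_pos": [0, 0, 0], "dr": [0, 0, -8], "fingers": -1},
  {"delta_pos": [0, 0, -3], "dr": [0, 0, -8], "fingers": -1},
  {"delta_pos": [0, 0, -7], "dr": [0, 0, -6], "fingers": -1},
  {"delta_pos": [-3, -0.5, -8], "dr": [0, 0, 3], "fingers": -1},
  {"delta_pos": [-7.8, -1.3, -8], "dr": [0, 0, 10], "fingers": 0},
])

```text
time: 17.25
tool_pos: [0.4958, 0.1761, 0.1523]
tool_rot: [-3.14, -0.005, -0.201]
contact_force: [-0.6, 0.3, 0.4]
opening: 0.0859
grip_force: 0.0
```

Call:
step_arm([
  {"delta_pos": [0, 0, 0], "dr": [0, 0, 0], "fingers": 1},
  {"delta_pos": [0, 0, 0], "dr": [0, 0, 0], "fingers": 1},
  {"delta_pos": [0, 0, 0], "dr": [0, 0, 0], "fingers": 1},
  {"delta_pos": [0, 0, 0], "dr": [0, 0, 0], "fingers": 1},
  {"delta_pos": [0, 0, 0], "dr": [0, 0, 0], "fingers": 1},
], newtons=10)

```text
time: 17.88
tool_pos: [0.4948, 0.1761, 0.1509]
tool_rot: [3.142, 0.0, -0.194]
contact_force: [0.7, -0.3, -0.3]
opening: 0.0366
grip_force: 0.0
```

```bash
python3 -c "
from h import *
go([*(F-fx*.079),.052],-101);go([*(F-fx*.145),.052],-101,[*(F-fx*.079),.052,-101]);print(robot.observe()['opening'])"
```

```text
delta cm [-0.05 -0.07  9.89] drz -0.1 | th now -101.1 rot [180.    0.  -11.1] q6 112 t 17.875 f [ 0.7 -0.3 -0.3] Mz 0.05 pos [0.4948 0.1761 0.1509]
delta cm [-6.6   0.01 -0.  ] drz -0.0 | th now -101.0 rot [180.    0.  -11.1] q6 112 t 17.875 f [ 0.7 -0.3 -0.3] Mz 0.05 pos [0.4944 0.1769 0.052 ]
0.03663349848418399
```

Call:
step_arm([
  {"delta_pos": [-0.1, -0.1, 0], "dr": [0, 0, 0], "fingers": 1},
  {"delta_pos": [-0.1, -0.1, 2], "dr": [0, 0, 0], "fingers": 1},
  {"delta_pos": [-0.1, -0.1, 4.5], "dr": [0, 0, 0], "fingers": 1},
  {"delta_pos": [-0.1, -0.1, 7.5], "dr": [0, 0, 0], "fingers": 1},
  {"delta_pos": [-0.1, -0.1, 9.8], "dr": [0, 0, 0], "fingers": 1},
])

```text
time: 18.5
tool_pos: [0.4933, 0.1775, 0.052]
tool_rot: [3.141, 0.001, -0.194]
contact_force: [-0.1, -0.2, 1.1]
opening: 0.0002
grip_force: 0.0
```

Call:
step_arm([
  {"delta_pos": [0, 0, 0], "dr": [0, 0, 0], "fingers": 1},
  {"delta_pos": [-0.8, 0, 0], "dr": [0, 0, 0], "fingers": 1},
  {"delta_pos": [-1.6, 0, 0], "dr": [0, 0, 0], "fingers": 1},
  {"delta_pos": [-2.1, 0, 0], "dr": [0, 0, 0], "fingers": 1},
  {"delta_pos": [-2.6, 0, 0], "dr": [0, 0, 0], "fingers": 1},
])

```text
time: 19.12
tool_pos: [0.472, 0.182, 0.0544]
tool_rot: [-3.14, -0.01, -0.193]
contact_force: [12.7, -6.5, -8.4]
opening: 0.0007
grip_force: 6.4
```

Call:
step_arm([
  {"delta_pos": [-0.6, 0, 0], "dr": [0, 0, 0], "fingers": 1},
  {"delta_pos": [-1.2, 0, 0], "dr": [0, 0, 0], "fingers": 1},
  {"delta_pos": [-1.8, 0, 0], "dr": [0, 0, 0], "fingers": 1},
  {"delta_pos": [-2.4, 0, 0], "dr": [0, 0, 0], "fingers": 1},
  {"delta_pos": [-3, 0, 0], "dr": [0, 0, 0], "fingers": 1},
])

```text
time: 19.75
tool_pos: [0.4427, 0.1874, 0.0544]
tool_rot: [-3.141, -0.009, -0.193]
contact_force: [11.6, -7.7, -6.4]
opening: 0.0005
grip_force: 6.5
```

```bash
python3 -c "
from h import *
go([*(F-fx*.115),.16],-16); go([*F,.16],-16,[*(F-fx*.115),.16,-16])
im=viewer.read_camera('top');cv2.imwrite('pics/t2.png',im[:,:,::-1])"
```

```text
delta cm [  1.68   0.04 -10.56] drz -85.1 | th now -101.1 rot [-179.9   -0.5  -11.1] q6 115 t 19.75 f [11.6 -7.7 -6.4] Mz 0.08 pos [0.4427 0.1874 0.0544]
delta cm [ 1.02 11.45 -0.  ] drz -0.0 | th now -16.0 rot [-179.9   -0.5  -11.1] q6 115 t 19.75 f [11.6 -7.7 -6.4] Mz 0.08 pos [0.4591 0.1837 0.16  ]
```

The jaw is about 30 mm open. Now lift out and go over the nut with fingers across its flats.

Call:
step_arm([
  {"delta_pos": [1, 0, 0], "dr": [0, 0, 0], "fingers": 1},
  {"delta_pos": [1.2, 0, -5], "dr": [0, 0, 0], "fingers": 1},
  {"delta_pos": [1.5, 0, -10.5], "dr": [0, 0, 0], "fingers": -1},
  {"delta_pos": [4, 0, -10.8], "dr": [0, 0, -10], "fingers": -1},
  {"delta_pos": [7, 0, -10.8], "dr": [0, 0, -20], "fingers": -1},
])

```text
time: 20.42
tool_pos: [0.5081, 0.1751, 0.163]
tool_rot: [-3.141, -0.003, 0.162]
contact_force: [-0.1, -0.2, 0.7]
opening: 0.0262
grip_force: 0.0
```

```bash
python3 -c "
from h import *
go([*F,.16],-16)"
```

```text
delta cm [6.1  2.32 0.3 ] drz -64.7 | th now -80.7 rot [-180.    -0.2    9.3] q6 92 t 20.425 f [-0.1 -0.2  0.7] Mz 0.04 pos [0.5081 0.1751 0.163 ]
```

Call:
step_arm([
  {"delta_pos": [1.5, 0.6, 0], "dr": [0, 0, -10], "fingers": -1},
  {"delta_pos": [3, 1.2, 0], "dr": [0, 0, -20], "fingers": -1},
  {"delta_pos": [5, 1.9, 0], "dr": [0, 0, -30], "fingers": -1},
  {"delta_pos": [6.1, 2.3, 0], "dr": [0, 0, -40], "fingers": -1},
  {"delta_pos": [6.1, 2.3, 0], "dr": [0, 0, -50], "fingers": -1},
])

```text
time: 21.05
tool_pos: [0.5717, 0.1613, 0.1612]
tool_rot: [-3.141, -0.0, 1.033]
contact_force: [-0.1, -0.0, -0.5]
opening: 0.0758
grip_force: 0.0
```

Call:
step_arm([
  {"delta_pos": [0, 0, 0], "dr": [0, 0, -8], "fingers": -1},
  {"delta_pos": [0, 0, 0], "dr": [0, 0, -15], "fingers": -1},
  {"delta_pos": [0, 0, 0], "dr": [0, 0, -15], "fingers": -1},
  {"delta_pos": [0, 0, 0], "dr": [0, 0, -15], "fingers": -1},
  {"delta_pos": [0, 0, 0], "dr": [0, 0, -15], "fingers": -1},
])

```text
time: 21.68
tool_pos: [0.5711, 0.1615, 0.1612]
tool_rot: [-3.142, -0.0, 1.288]
contact_force: [-0.0, 0.6, -0.3]
opening: 0.0916
grip_force: 0.0
```

Run:
```python
from h import *
go([*F,.078],-16); print(robot.observe()["opening"])
im=viewer.read_camera("side")
for v in range(300,324,3):
    print(v,"".join('#' if m<45 else '.' for m in im[v,280:350].max(1)))
for a in (70,75,80):
  d=np.array([np.cos(np.radians(a)),np.sin(np.radians(a))]); print(a,[np.round(px("side",[*(F+r*d),z]),1).tolist() for r,z in((.065,.075),(.055,.075),(.065,.086))])
```

```text
delta cm [0.07 0.07 8.32] drz -0.2 | th now -16.2 rot [-180.    -0.    73.8] q6 25 t 21.675 f [-0.   0.6 -0.3] Mz -0.03 pos [0.5711 0.1615 0.1612]
0.09156393038158538
300 ....................###############################...................
303 ...............######################################...#.##..........
306 .............#####################################.....#.###..........
309 ............###############..#################.......##.###...........
312 ............###########..........................#..######............
315 .............#######............................#######...............
318 ............................................#.#######.....#...........
321 .............................................#####....................
70 [[292.5, 315.9], [296.4, 312.7], [292.1, 310.6]]
75 [[295.2, 317.2], [298.8, 313.8], [294.9, 311.8]]
80 [[298.2, 318.3], [301.3, 314.7], [297.9, 312.9]]
```

Call:
step_arm([
  {"delta_pos": [0.1, 0.1, 3], "dr": [0, 0, 0], "fingers": -1},
  {"delta_pos": [0.1, 0.1, 6], "dr": [0, 0, 0], "fingers": -1},
  {"delta_pos": [0.1, 0.1, 8.3], "dr": [0, 0, 0], "fingers": -1},
  {"delta_pos": [0.1, 0.1, 8.3], "dr": [0, 0, 0], "fingers": 0},
  {"delta_pos": [0.1, 0.1, 8.3], "dr": [0, 0, 0], "fingers": 1},
], newtons=45)

```text
time: 22.35
tool_pos: [0.5731, 0.1622, 0.0791]
tool_rot: [3.14, -0.001, 1.289]
contact_force: [-0.1, 0.1, 0.4]
opening: 0.0765
grip_force: 0.0
```

Call:
step_arm([
  {"delta_pos": [0, 0, 0], "dr": [0, 0, 0], "fingers": 1},
  {"delta_pos": [0, 0, 0], "dr": [0, 0, 0], "fingers": 1},
  {"delta_pos": [0, 0, 0], "dr": [0, 0, 0], "fingers": 1},
  {"delta_pos": [0, 0, 0], "dr": [0, 0, 0], "fingers": 1},
  {"delta_pos": [0, 0, 0], "dr": [0, 0, 0], "fingers": 1},
])

```text
time: 22.98
tool_pos: [0.572, 0.1623, 0.0784]
tool_rot: [-3.141, -0.0, 1.29]
contact_force: [-3.6, 0.9, 4.1]
opening: 0.0408
grip_force: 45.0
```

```bash
python3 -c "
from h import *
go([*F,.078],-16);print(robot.observe()['opening'],robot.observe()['grip_force'])"
```

```text
delta cm [-0.03  0.01  0.04] drz -0.1 | th now -16.1 rot [-180.    -0.    73.9] q6 25 t 22.975 f [-3.6  0.9  4.1] Mz -0.04 pos [0.572  0.1623 0.0784]
0.04077192404454716 44.97495460789651
```

Gripped on the flats (opening 41 mm). Lift slowly first, with a slight shift away from the fixed jaw.

Call:
step_arm([
  {"delta_pos": [0, 0, -0.1], "dr": [0, 0, 0], "fingers": 1},
  {"delta_pos": [0, -0.2, -0.3], "dr": [0, 0, 0], "fingers": 1},
  {"delta_pos": [0, -0.4, -0.8], "dr": [0, 0, 0], "fingers": 1},
  {"delta_pos": [0, -0.4, -1.4], "dr": [0, 0, 0], "fingers": 1},
  {"delta_pos": [0, -0.4, -2], "dr": [0, 0, 0], "fingers": 1},
])

```text
time: 23.6
tool_pos: [0.5687, 0.1632, 0.0987]
tool_rot: [3.141, -0.0, 1.29]
contact_force: [0.6, -0.5, -4.2]
opening: 0.0407
grip_force: 45.0
```

```bash
python3 -c "
from h import *
go([*F,.2],-16);print(robot.observe()['opening'],robot.observe()['torque'])"
```

```text
delta cm [ -0.03   0.35 -10.13] drz -0.1 | th now -16.1 rot [180.   -0.   73.9] q6 25 t 23.6 f [ 0.6 -0.5 -4.2] Mz -0.01 pos [0.5687 0.1632 0.0987]
0.040686821661198094 [-0.16413775  0.10529141 -0.00889743]
```

Call:
step_arm([
  {"delta_pos": [0, 0, -1.5], "dr": [0, 0, 0], "fingers": 1},
  {"delta_pos": [0, 0, -3.5], "dr": [0, 0, 0], "fingers": 1},
  {"delta_pos": [0, 0, -6], "dr": [0, 0, 0], "fingers": 1},
  {"delta_pos": [-0.5, 0.1, -8.3], "dr": [0, 0, 0], "fingers": 1},
  {"delta_pos": [-2, 0.6, -9.6], "dr": [0, 0, 0], "fingers": 1},
])

```text
time: 24.22
tool_pos: [0.5693, 0.1425, 0.1963]
tool_rot: [3.139, -0.001, 1.291]
contact_force: [0.6, -0.1, -4.6]
opening: 0.0407
grip_force: 45.0
```

Call:
step_arm([
  {"delta_pos": [-3, 0.9, 0], "dr": [0, 0, 0], "fingers": 1},
  {"delta_pos": [-6.5, 1.9, 0], "dr": [0, 0, 0], "fingers": 1},
  {"delta_pos": [-10, 2.9, 0], "dr": [0, 0, 0], "fingers": 1},
  {"delta_pos": [-14, 4.1, 0], "dr": [0, 0, 0], "fingers": 1},
  {"delta_pos": [-18, 5.3, 0], "dr": [0, 0, 0], "fingers": 1},
])

```text
time: 24.85
tool_pos: [0.5692, -0.0474, 0.1943]
tool_rot: [-3.141, 0.0, 1.289]
contact_force: [0.8, -0.1, -5.9]
opening: 0.0406
grip_force: 45.0
```

Call:
step_arm([
  {"delta_pos": [-4, 1.2, 0], "dr": [0, 0, 0], "fingers": 1},
  {"delta_pos": [-7.5, 2.2, 0], "dr": [0, 0, 0], "fingers": 1},
  {"delta_pos": [-10.5, 3.1, 0], "dr": [0, 0, 0], "fingers": 1},
  {"delta_pos": [-12.5, 3.7, 0], "dr": [0, 0, 0], "fingers": 1},
  {"delta_pos": [-13.4, 3.9, 0], "dr": [0, 0, 0], "fingers": 1},
])

```text
time: 25.48
tool_pos: [0.5697, -0.1861, 0.194]
tool_rot: [-3.141, -0.0, 1.288]
contact_force: [0.6, -0.2, -5.7]
opening: 0.041
grip_force: 44.9
```

Run:
```python
from h import *
go([.571,-.185,.068],-16);print(robot.observe()['opening'],robot.observe()['torque'])
T=viewer.read_camera("top");cv2.imwrite("pics/t3.png",T[:,:,::-1]);S=viewer.read_camera("side");cv2.imwrite("pics/sd3.png",S[:,:,::-1])
```

```text
delta cm [ 0.14  0.1  12.6 ] drz -0.2 | th now -16.2 rot [-180.    -0.    73.8] q6 -9 t 25.475 f [ 0.6 -0.2 -5.7] Mz 0.09 pos [ 0.5697 -0.1861  0.194 ]
0.04099108801128361 [-0.06814804  0.07599459  0.08669804]
```

Call:
step_arm([
  {"delta_pos": [0, 0, 2], "dr": [0, 0, 0], "fingers": 1},
  {"delta_pos": [0, 0, 5], "dr": [0, 0, 0], "fingers": 1},
  {"delta_pos": [0, 0, 8], "dr": [0, 0, 0], "fingers": 1},
  {"delta_pos": [0, 0, 10.5], "dr": [0, 0, 0], "fingers": 1},
  {"delta_pos": [0, 0, 11.5], "dr": [0, 0, 0], "fingers": 1},
])

```text
time: 26.2
tool_pos: [0.5693, -0.1832, 0.0777]
tool_rot: [-3.139, -0.001, 1.291]
contact_force: [0.1, 0.1, -5.4]
opening: 0.0411
grip_force: 45.0
```

Call:
step_arm([
  {"delta_pos": [0, 0, 0.2], "dr": [0, 0, 0], "fingers": 1},
  {"delta_pos": [0, 0, 0.4], "dr": [0, 0, 0], "fingers": 1},
  {"delta_pos": [0, 0, 0.6], "dr": [0, 0, 0], "fingers": 1},
  {"delta_pos": [0, 0, 0.8], "dr": [0, 0, 0], "fingers": 1},
  {"delta_pos": [0, 0, 0.9], "dr": [0, 0, 0], "fingers": 1},
])

```text
time: 26.82
tool_pos: [0.57, -0.1849, 0.0702]
tool_rot: [3.141, -0.0, 1.289]
contact_force: [0.1, -0.3, -5.4]
opening: 0.0408
grip_force: 45.0
```

Call:
step_arm([
  {"delta_pos": [0, 0, 0.1], "dr": [0, 0, 0], "fingers": 1},
  {"delta_pos": [0, 0, 0.1], "dr": [0, 0, 0], "fingers": 1},
  {"delta_pos": [0, 0, 0.2], "dr": [0, 0, 0], "fingers": 1},
  {"delta_pos": [0, 0, 0.2], "dr": [0, 0, 0], "fingers": 1},
  {"delta_pos": [0, 0, 0.2], "dr": [0, 0, 0], "fingers": 1},
])

```text
time: 27.45
tool_pos: [0.57, -0.1848, 0.0681]
tool_rot: [-3.142, -0.0, 1.29]
contact_force: [1.0, -0.3, -4.7]
opening: 0.0413
grip_force: 45.0
```

Just above the floor (expected contact at TCP z ≈ 0.066).

Call:
step_arm([
  {"delta_pos": [0, 0, 0.05], "dr": [0, 0, 0], "fingers": 1},
  {"delta_pos": [0, 0, 0.1], "dr": [0, 0, 0], "fingers": 1},
  {"delta_pos": [0, 0, 0.15], "dr": [0, 0, 0], "fingers": 1},
  {"delta_pos": [0, 0, 0.15], "dr": [0, 0, 0], "fingers": 1},
  {"delta_pos": [0, 0, 0.15], "dr": [0, 0, 0], "fingers": 1},
])

```text
time: 28.08
tool_pos: [0.57, -0.185, 0.0668]
tool_rot: [3.141, 0.0, 1.29]
contact_force: [-1.2, -1.3, -2.6]
opening: 0.0407
grip_force: 45.0
```

Call:
step_arm([
  {"delta_pos": [0, 0, 0.05], "dr": [0, 0, 0], "fingers": 1},
  {"delta_pos": [0, 0, 0.1], "dr": [0, 0, 0], "fingers": 1},
  {"delta_pos": [0, 0, 0.1], "dr": [0, 0, 0], "fingers": 1},
  {"delta_pos": [0, 0, 0.1], "dr": [0, 0, 0], "fingers": 1},
  {"delta_pos": [0, 0, 0.1], "dr": [0, 0, 0], "fingers": 1},
])

```text
time: 28.7
tool_pos: [0.57, -0.1855, 0.0665]
tool_rot: [3.141, 0.001, 1.29]
contact_force: [-3.6, -2.1, 4.8]
opening: 0.0408
grip_force: 45.0
```

It stands (upward force now). Release slowly, then rise.

Call:
step_arm([
  {"delta_pos": [0, 0, -0.05], "dr": [0, 0, 0], "fingers": 0.05},
  {"delta_pos": [0, 0, -0.05], "dr": [0, 0, 0], "fingers": -0.2},
  {"delta_pos": [0, 0, -0.05], "dr": [0, 0, 0], "fingers": -0.6},
  {"delta_pos": [0, 0, -0.05], "dr": [0, 0, 0], "fingers": -1},
  {"delta_pos": [0, 0, -0.05], "dr": [0, 0, 0], "fingers": -1},
], newtons=10)

```text
time: 29.32
tool_pos: [0.5701, -0.1848, 0.066]
tool_rot: [-3.142, -0.0, 1.29]
contact_force: [0.3, 0.7, -0.3]
opening: 0.0789
grip_force: 0.0
```

Call:
step_arm([
  {"delta_pos": [0, 0, -0.05], "dr": [0, 0, 0], "fingers": -1},
  {"delta_pos": [0, 0, -2], "dr": [0, 0, 0], "fingers": -1},
  {"delta_pos": [0, 0, -5], "dr": [0, 0, 0], "fingers": -1},
  {"delta_pos": [0, 0, -9], "dr": [0, 0, 0], "fingers": -1},
  {"delta_pos": [0, 0, -13], "dr": [0, 0, 0], "fingers": -1},
])

```text
time: 29.95
tool_pos: [0.5699, -0.1848, 0.1973]
tool_rot: [-3.141, -0.0, 1.29]
contact_force: [1.5, -0.8, 0.7]
opening: 0.0917
grip_force: 0.0
```

Call:
step_arm([
  {"delta_pos": [5, 0, 0], "dr": [0, 0, 0], "fingers": -1},
  {"delta_pos": [11, 0, 0], "dr": [0, 0, 0], "fingers": -1},
  {"delta_pos": [17, 0, 0], "dr": [0, 0, 0], "fingers": -1},
  {"delta_pos": [20, 0, 0], "dr": [0, 0, 0], "fingers": -1},
  {"delta_pos": [20, 0, 0], "dr": [0, 0, 0], "fingers": -1},
])

```text
time: 30.58
tool_pos: [0.6257, 0.0097, 0.1959]
tool_rot: [-3.141, -0.0, 1.293]
contact_force: [-0.4, 0.6, 0.1]
opening: 0.0918
grip_force: 0.0
```

Run:
```python
from h import *
print(robot.observe()["tool_pos"])
a=cv2.imread("pics/side0.png");b=viewer.read_camera("side")[:,:,::-1];t0=cv2.imread("pics/top0.png");t=viewer.read_camera("top")[:,:,::-1]
cv2.imwrite("pics/fs.png",b);cv2.imwrite("pics/ft.png",t)
# bystanders: change in their windows (x0,y0,x1,y1)
for n,(i,j,w) in {"spanner":(t0,t,(305,285,335,380)),"jar":(t0,t,(345,120,385,165)),"spool":(t0,t,(232,138,275,182)),"spool_s":(a,b,(205,270,245,310)),"jar_s":(a,b,(240,208,272,252)),"spanner_s":(a,b,(358,272,442,304))}.items():
    x0,y0,x1,y1=w; d=cv2.absdiff(np.ascontiguousarray(i[y0:y1,x0:x1]),np.ascontiguousarray(j[y0:y1,x0:x1])).max(2); print(n,(d>40).mean().round(3))
# foot in tray: project expected stud tip, hub collar and block corners; print dark/bright map around
c=np.array([.570,-.185]);print("exp tip",px("side",[*c,.104]),"hub top",px("side",[*c,.092]),"collar",px("side",[*c,.056]),"base",px("side",[*c,.004]))
tt=np.round(px("top",[*c,.104])).astype(int);print("top exp tip",tt)
def m(im,x0,y0,x1,y1,s):
    for v in range(y0,y1,s): print(v,"".join('#' if p.max()<50 else('B' if int(p[0])-int(p[2])>50 else('o' if p.min()>85 else '.')) for p in im[v,x0:x1]))
m(b,325,185,405,262,3)
m(t,370,215,462,325,4)
```

```text
[0.62572787 0.00971274 0.19594901]
spanner 0.439
jar 0.884
spool 0.448
spool_s 0.0
jar_s 0.0
spanner_s 0.006
exp tip [363.5866486  197.75286563] hub top [363.4209824 202.4727382] collar [362.93509475 216.3158018 ] base [362.2613425  235.51117587]
top exp tip [431 265]
185 ooooooo..........ooooooooooooooooooooooooooooooooooooooooooooooooooooooooooooooo
188 ooooooo......ooooooooooooooooooooooooooooooooooooooooooooooooooooooooooooooooooo
191 oooooooooooooooooooooooooooooooooooooooooooooooooooooooooooooooooooooooooooooooo
194 oooooooooooooooooooooooooooooooooooooooooooooooooooooooooooooooooooooooooooooooo
197 .......................oooooooooooooooooooooooooo.oooooooooooooooooooooooooooooo
200 .................................oooooooooo...#######.oooooooooooooooooooooooooo
203 .............................##.......o..oooo.#######.......................oooo
206 .............................#####....o.....#######.............................
209 .............................####################...............................
212 .............................###################..............
[... 3394 characters left out ...]
BBBBBBBBBBBBBBBBBBBoo
299 .BBBBBBBBBBBBBBBBBBBBBBBBBBBBBBBBBBBBBBBBBBBBBBBBBBBBBBBBBBBBBBBBBBBBBBBBBBBBBBBBBBBBBBBBBoo
303 BBBBBBBBBBBBBBBBBBBBBBBBBBBBBBBBBBBBBBBBBBBBBBBBBBBBBBBBBBBBBBBBBBBBBBBBBBBBBBBBBBBBBBBBBBoo
307 BBBBBBBBBBBBBBBBBBBBBBBBBBBBBBBBBBBBBBBBBBBBBBBBBBBBBBBBBBBBBBBBBBBBBBBBBBBBBBBBBBBBBBBBBBoo
311 BBBBBBBBBBBBBBBBBBBBBBBBBBBBBBBBBBBBBBBBBBBBBBBBBBBBBBBBBBBBBBBBBBBBBBBBBBBBBBBBBBBBBBBBBBoo
315 BBBBBBBBBBBBBBBBBBBBBBBBBBBBBBBBBBBBBBBBBBBBBBBBBBBBBBBBBBBBBBBBBBBBBBBBBBBBBBBBBBBBBBBBBBoo
319 oooooooooooooooooooooooooooooooooooooooooooooooooooo..........BBBBBBBBBBBBBBBBBBBBBBBBBBBBoo
323 oooooooooooooooooooooooooooooooooooooooooooooooooooooooooooooooooooooooooooooooooooooooooooo
```

```bash
python3 -c "
from h import *
print(robot.hand_in())"
```

```text
the job is handed in; nothing more can be done
None
```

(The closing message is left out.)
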